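Release the orange-capped tube and show it to the inspection camera

TASK

Wind the red crank knob clockwise until the hold-down bar of the tube stand is fully back against its orange stops (move the bar only by the crank), then lift the orange-capped tube out of the stand and show its tip to the inspection camera. Finish while holding it still in the air, without letting go: the middle of the tube straight in front of the lens, level with it and 12 cm from the glass, the tube leaning 30 degrees from upright with its bottom end toward the camera and its cap away, not sideways. Leave the blue-capped tubes in their sockets, and do not bump the camera or disturb the other things on the desk.

Things in the scene. Friction and masses are not known exactly. Their poses are not given: they have to be found in the camera images.
- stand: Fixed tube stand: white base about 170 x 330 mm, blue socket block (34 x 160 mm, top 60 mm above the desk), grey gearbox (top at 62 mm). Origin on the desk under the row; own x is the way the bar withdraws (away from the robot), y along the row to the gearbox. Socket centres x = 0, y = -110, -50, +10 mm, 18 mm wide, floor at 14 mm; which tube is in which varies.
- keeper (a joint): Slide of the aluminium hold-down bar, m. 0: the bar lies 1 to 2 mm above the caps of all three tubes; 0.075: fully back, shoes against the two orange stops, tubes free. Driven by the crank (screw), 0.00597 m per rad (37.5 mm per turn); it needs about 17 N to be pushed directly.
- keeper_bar (a point): Middle of the top face of the hold-down bar (24 mm wide in stand x, 208 mm long in y, 6 mm thick, top 112 mm above the desk); its end legs run down to the rails.
- crank (a joint): Turn of the black crank disc about its vertical axis, rad, clockwise seen from above is positive and withdraws the bar; 0 to 12.57 (two turns) for the full travel. Stiff, 0.1 N m, that is about 3 N at the knob; stays where it is left.
- crank_axis (a point): Point on the crank's vertical axis, on the stand above the gearbox, at the height of knob_grip (about 97 mm above the desk). The disc has a diameter of 96 mm, its rim top is 78 mm above the desk.
- knob_grip (a point): Middle of the red upright knob on the crank disc, 36 mm from the axis: 18 mm in diameter, 34 mm tall (80 to 114 mm above the desk). The knob spins freely on its pin, so a gripper can hold it from above and lead it round without turning the wrist.
- tube_orange: Loose 15 ml tube with ORANGE cap in the tube stand (leave those in the blue rack at the back). 90 mm tall, body 16 mm thick, cap 22 mm wide, 13 mm high, 14 to 28 g. Origin at its bottom end, z along the tube to the cap. Seated: bottom 14 mm, cap 91 to 104 mm above the desk, 46 mm deep in the socket: lift straight up 60 mm. Grip it by the cap.
- tube_mid (a point): Middle of the orange-capped tube, on its axis 45 mm from the bottom end.
- tube_cap (a point): Centre of the orange cap, on the axis 83.5 mm from the bottom end.
- tube_blue_a: Blue-capped tube in the stand, same size; stays there. Origin at its bottom, z up.
- tube_blue_b: The other blue-capped tube in the stand, same size; stays there. Origin at its bottom, z up.
- camera: Inspection camera, fixed on the desk: round foot 84 mm wide, post, grey camera head 46 mm wide (top at 193 mm), black lens with a white ring light 60 mm wide. Origin on the desk under the foot's centre. It looks level along its own -x axis (towards the robot's side), optical axis 170 mm above the desk; own y is sideways.
- lens_front (a point): Centre of the lens glass, 38.5 mm in front of the camera's origin, 170 mm above the desk.
- view_point (a point): Point on the optical axis 120 mm in front of the lens glass, where the middle of the tube belongs. Its z axis shows the wanted tube axis, bottom to cap: up, leaning 30 degrees away from the camera (to its -x).
- beaker: White open beaker, 79 mm wide, 64 mm tall; stands fixed, keep clear. Origin under its centre.
- bottle_small: Amber reagent bottle, 56 mm wide, 118 mm tall; stands fixed, keep clear. Origin under its centre.
- timer: Round lab timer, dark dial on a white base, 68 mm wide, 45 mm tall; bystander. Origin under its centre.
- eraser: Blue and white eraser, 20 x 42 x 13 mm; bystander. Origin under its centre.
- weigh_boat: White square weighing boat, 65 mm wide, 14 mm tall; bystander. Origin under its centre.

How it is judged:
On the way, in this order (a step that is already met when the one before it is completed fails the run):
1. the hold-down bar has been wound back against its stops, all tubes still seated (value of joint keeper above 0.072 m and distance of tube_orange from where it was at the start of the episode below 0.02 m and height (world z) of tube_orange below 0.025 m), for 0.2 s.
2. the orange-capped tube is lifted clear of the stand in the gripper (height (world z) of tube_orange above 0.075 m and contact force between the fingers and tube_orange above 0.5 N), for 0.1 s.
At the end, for the whole second after the job is handed in: Bar within 3 mm of its stops; the orange-capped tube still and held by the gripper alone, middle within 20 mm of the view point, axis within 12 degrees of the wanted one (view_point's z), cap up; blue tubes seated; bystanders within 30 mm of their starts (value of joint keeper above 0.072 m and distance between tube_mid and view_point below 0.02 m and angle between the z axis of tube_orange and the z axis of view_point, either way round below 0.21 rad and height (world z) of tube_cap above 0.17 m and contact force between the fingers and tube_orange above 1 N and linear speed of tube_orange below 0.02 m/s and angular speed of tube_orange below 0.2 rad/s and contact force between tube_orange and stand below 0.05 N and contact force between tube_orange and camera below 0.05 N and distance of each of tube_blue_a, tube_blue_b from where it was at the start of the episode below 0.012 m and angle between each of tube_blue_a, tube_blue_b's own z axis and vertical below 0.25 rad and distance of each of timer, eraser, weigh_boat from where it was at the start of the episode below 0.03 m); the arm keeps its last pose, push and grip.
It fails at once if the bar is pushed by the arm instead of by the crank (contact force between the arm and keeper above 12 N).
It fails at once if a blue-capped tube is pulled out (distance of any of tube_blue_a, tube_blue_b from where it was at the start of the episode above 0.03 m).
It fails at once if the camera is bumped (contact force between the arm and camera above 5 N or contact force between tube_orange and camera above 3 N).
It fails at once if a bystander is knocked about (distance of any of timer, eraser, weigh_boat from where it was at the start of the episode above 0.04 m).
It also fails if it takes over 59 s, if anything falls off the work surface, if the arm or the gripper's body presses on something with over 40 N, if the wrist force passes 120 N, or if a joint passes its speed limit or range.

ROBOT

A 7-joint arm with a two-finger parallel gripper is mounted at the origin on a cart in front of the work surface, level with it; the furniture and walls round the work are solid. World frame = base frame: x ahead of the robot, y to its left, z up, the work surface at z = 0. Lengths are in m, angles in rad, forces in N, time in s.
With the tool pointing down it reaches from about 0.425 to 0.925 m from the base axis. Payload 6.8 kg.
Tool frame: the origin (TCP) lies at the very end of the fingers, on their centre line; the grasp point (between the pads) lies 19 mm behind it; z points along the fingers, y is the line along which they close (so a half turn about z gives the same grasp; the last joint's range is limited). The gripper opens to 85 mm and grips with 20 to 120 N. Pads are 22 mm wide; open, the fingers measure 114 mm over their backs; the gripper's body (76 mm by 85 mm) begins 54 mm behind the grasp point. The pads swing forward as they close: fully open they stand 13 mm farther back than shut.
Start: joints at [-1.45, 0.477, 0.022, 1.555, -0.011, 1.109, -0.083], TCP at [0.153, 0.657, 0.201] pointing down, gripper open.
Joint ranges: [-2.96, 2.96], [-0.34, 2.1], [-1.41, 1.46], [0.24, 2.44], [-1.37, 4.51], [0.17, 1.92], [-2.96, 2.96]. Speed limits (rad/s): [2.39, 2.39, 3.14, 3.14, 3.14, 3.14, 3.14].

INTERFACE

Orientations are given as a unit quaternion [w, x, y, z].
In Python, from station import bot gives the robot as it stands. The module is installed in compiled form; this text tells all that it offers.
- The arm moves only by the shell command python3 -m jog 'ROWS' [OPENING] [FORCE]. ROWS is JSON, a list of rows, each a list of 4 numbers: the shift along the tool's x, y, z in cm, then the turn about the tool's z in rad. In form: [[x, y, z, spin], ...]. A call has 1 to 20 rows; each row is the pose to reach, as a shift and turn from the pose commanded when the call began, along the tool's axes at that moment; what a row does not reach only later rows make up. A row lasts 1/12 s, in which the tool goes at most 41.7 mm and 7.16 degrees, less where a joint would pass 70% of its speed; a pose out of reach is approached as far as the arm can. A call with a gripper value outside its range is refused whole. OPENING is the closure, from -1 (fully open) to 1 (shut), set as the call begins (- or left out, the last holds). The fingers move at their own pace and stop on an object; FORCE is the grip in N (left out, the last holds). Time passes only in rows, so rows that repeat a pose let the fingers close. It gives the time, the measured TCP pose, the force, the opening and the grip force at its end, in the units of the state.
- bot.get_obs(): the state, without advancing time (a new reading comes with each control period).
- bot.read_camera(name): name is "side" or "top" or "wrist"; returns a dict with "pixels" (400x640x3 uint8, red, green, blue), "depth" (400x640 float32, m along the optical axis (not along the pixel's ray), 0 where there is no reading), "fovy" (degrees; the focal length in pixels is half the picture's height over the tangent of half this angle, whatever the lens; pixels are square), "cx", "cy" (the principal point, pixels), "pose" (4x4, takes a point from camera to world coordinates). Camera axes: x right, y down, z forward; pixel columns grow to the right and rows downward; lengths in m; the calibration is good to about 2 mm. A picture is of the moment at which its call begins.
- bot.hand_in(): hands the job in; it is judged then, once.
The state is a dict: "t": time; "q": joint angles; "joint_vel": joint speeds; "joint_torque": joint torques, N m; "eef_pos": TCP position; "tool_rot": TCP orientation; "contact_force": force on the tool from outside, world axes, zero at the start; "torque": the same for the moment, N m; "gripper_width": opening from 0.0 (shut) to 1.0 (fully open); "grasp_force": force on a finger pad.
Only numpy, scipy, OpenCV 4.12 (cv2) and the standard library are available. Lean on these libraries where they do the work, as an engineer would, in place of code of your own. Each camera call takes 0.05 s, during which the arm holds its last target. There are 200 camera calls.

## Working session

There is one attempt and no reset: what is moved stays moved. The work goes in short steps, Python scripts to look and compute and a shell command to move; the robot and the scene stay as the last step left them, time stands still between calls to the robot, and variables do not carry over. Pictures are saved under pics/ and viewed, at most 13 in all, crops included, and the job is handed in when it is done.

```bash
mkdir -p pics; cat > h.py <<'E'
import numpy as np,cv2
from station import bot
def shot(n,f):
    c=bot.read_camera(n); cv2.imwrite('pics/'+f+'.png',c['pixels'][:,:,::-1]); np.savez(f+'.npz',**c); return c
def world(c,u,v):
    f=200/np.tan(np.radians(float(c['fovy']))/2); d=c['depth'][v,u]
    p=np.stack([(u-c['cx'])*d/f,(v-c['cy'])*d/f,d,np.ones_like(d)],-1)
    return (p@np.array(c['pose']).T)[...,:3]
def cloud(c):
    v,u=np.mgrid[0:400,0:640]; return world(c,u,v)
E
python3 - <<'E'
from h import *
print(bot.get_obs())
for n in ['top','side']:
    c=shot(n,n+'1'); print(n,c['fovy'],np.round(c['pose'],3).tolist())
E
```

```text
{'t': 0.0, 'q': array([-1.45009044,  0.47783262,  0.02237595,  1.55643087, -0.01150831,
        1.10926631, -0.0830816 ]), 'joint_vel': array([ 0.00163367, -0.00170731,  0.00167468,  0.00104208, -0.0003958 ,
       -0.00162422,  0.00081327]), 'joint_torque': array([-3.05893730e-05, -5.96457803e+01,  1.60773687e+00, -2.81202382e+01,
        1.24477889e-02,  9.09321418e-03, -1.57942719e-05]), 'eef_pos': array([0.15299456, 0.65678954, 0.20011333]), 'tool_rot': array([-3.12463508e-05,  1.14151359e-01,  9.93462958e-01, -9.03701095e-04]), 'contact_force': array([0.70943463, 0.37335758, 0.81495028]), 'torque': array([ 0.02095481,  0.02156154, -0.05857054]), 'grasp_force': 0.0, 'gripper_width': 1.0029620216313393}
top 46.64496053299739 [[-0.008, -0.982, 0.188, 0.246], [-1.0, 0.009, 0.003, -0.008], [-0.005, -0.188, -0.982, 1.645], [0.0, 0.0, 0.0, 1.0]]
side 50.85557782580155 [[0.881, -0.394, 0.263, 0.25], [-0.473, -0.731, 0.491, -0.541], [-0.001, -0.557, -0.83, 1.075], [0.0, 0.0, 0.0, 1.0]]
```

View pics/top1.png

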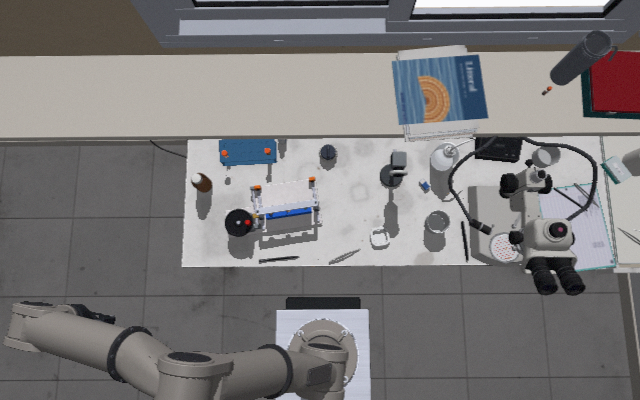

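View pics/side1.png

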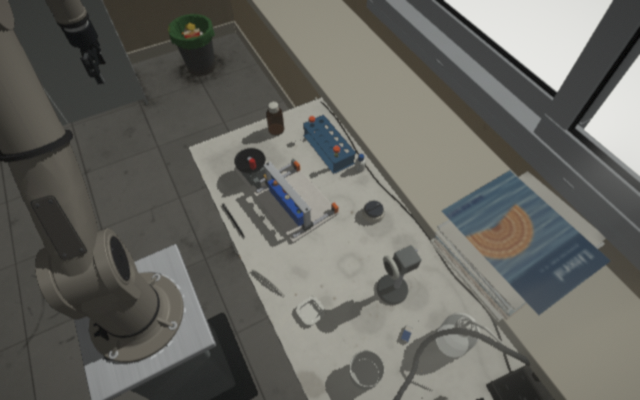

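The top view shows the stand around (285,205), with the crank disc at (240,222) and the knob at about (248,222). The orange stops are at (257,187) and (312,179), and the inspection camera is near (393,170). The bottle is at (201,182), and the timer, weigh boat and beaker are to the right. Next I'll enlarge this and measure.

```bash
python3 - <<'E'
from h import *
t=dict(np.load('top1.npz')); s=dict(np.load('side1.npz'))
a=cv2.resize(t['pixels'][130:270,190:450],None,fx=3,fy=3,interpolation=cv2.INTER_CUBIC)[:,:780]
cv2.imwrite('pics/topz.png',a[:,:,::-1])
b=cv2.resize(s['pixels'][90:310,190:450],None,fx=3,fy=2.7,interpolation=cv2.INTER_CUBIC)
cv2.imwrite('pics/sidez.png',b[:594,:780,::-1])
for n,c in(('top',t),('side',s)):
    P=cloud(c); hsv=cv2.cvtColor(c['pixels'],cv2.COLOR_RGB2HSV); H,S,V=hsv[...,0],hsv[...,1],hsv[...,2]
    reg=(P[...,0]>.4)&(P[...,0]<1)&(P[...,1]>-.4)&(P[...,1]<.5)&(P[...,2]>.01)&(P[...,2]<.25)
    for nm,m in (('orange/red',((H<15)|(H>172))&(S>150)&(V>80)),('blue',(H>100)&(H<128)&(S>120)),('dark',(V<45)),('tall',P[...,2]>.1)):
        k,l,st,ce=cv2.connectedComponentsWithStats((m&reg).astype(np.uint8))
        for i in range(1,k):
            if st[i,4]>5:
                q=P[l==i]; print(n,nm,st[i,4],ce[i].round(),q.mean(0).round(3),q.min(0).round(3),q.max(0).round(3),hsv[l==i].mean(0).round())
E
```

```text
top orange/red 24 [267. 150.] [0.692 0.184 0.089] [0.684 0.177 0.083] [0.702 0.192 0.097] [  8. 198. 195.]
top orange/red 24 [224. 153.] [0.684 0.333 0.086] [0.675 0.326 0.026] [0.695 0.341 0.096] [  8. 199. 192.]
top orange/red 18 [312. 179.] [0.601 0.03  0.04 ] [0.596 0.022 0.033] [0.607 0.04  0.048] [ 12. 200. 174.]
top orange/red 20 [257. 187.] [0.572 0.224 0.041] [0.567 0.213 0.029] [0.578 0.234 0.05 ] [ 12. 204. 169.]
top orange/red 24 [247. 222.] [0.44  0.244 0.112] [0.432 0.235 0.069] [0.451 0.258 0.123] [ 16. 208. 150.]
top blue 960 [247. 150.] [0.704 0.259 0.055] [0.66 0.16 0.01] [0.746 0.361 0.066] [104. 151. 125.]
top blue 23 [425. 185.] [ 0.579 -0.374  0.014] [ 0.568 -0.386  0.011] [ 0.59  -0.365  0.019] [109. 154. 128.]
top blue 253 [288. 213.] [0.476 0.112 0.053] [0.46  0.036 0.011] [0.497 0.189 0.07 ] [110. 198. 148.]
top dark 8 [327. 158.] [ 0.678 -0.024  0.034] [ 0.674 -0.028  0.031] [ 0.682 -0.017  0.042] [110.  54.  40.]
top dark 8 [391. 160.] [ 0.633 -0.232  0.173] [ 0.621 -0.233  0.171] [ 0.645 -0.232  0.175] [109.  35.  32.]
top dark 29 [398. 168.] [ 0.601 -0.2
[... 2128 characters left out ...]
 [ 0.678 -0.263  0.205] [0.983 0.5   0.25 ] [ 24.  30. 140.]
side tall 103 [273. 107.] [0.587 0.419 0.115] [0.573 0.404 0.1  ] [0.606 0.44  0.123] [ 26.  20. 118.]
side tall 38 [251. 162.] [0.438 0.245 0.111] [0.431 0.238 0.1  ] [0.446 0.255 0.119] [  1. 155.  99.]
side tall 546 [287. 188.] [0.489 0.111 0.113] [0.463 0.013 0.1  ] [0.515 0.22  0.119] [ 81.   8. 136.]
side tall 171 [452. 267.] [ 0.678 -0.334  0.244] [ 0.672 -0.4    0.238] [ 0.686 -0.262  0.25 ] [ 25.  19. 126.]
side tall 826 [402. 262.] [ 0.613 -0.256  0.186] [ 0.578 -0.279  0.101] [ 0.67  -0.222  0.201] [41. 13. 89.]
side tall 14 [452. 315.] [ 0.676 -0.398  0.103] [ 0.665 -0.4    0.1  ] [ 0.688 -0.396  0.105] [ 32.  12. 122.]
```

View pics/topz.png

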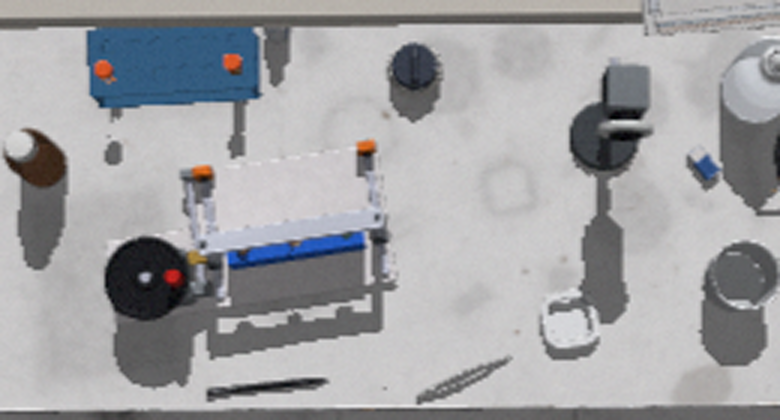

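View pics/sidez.png

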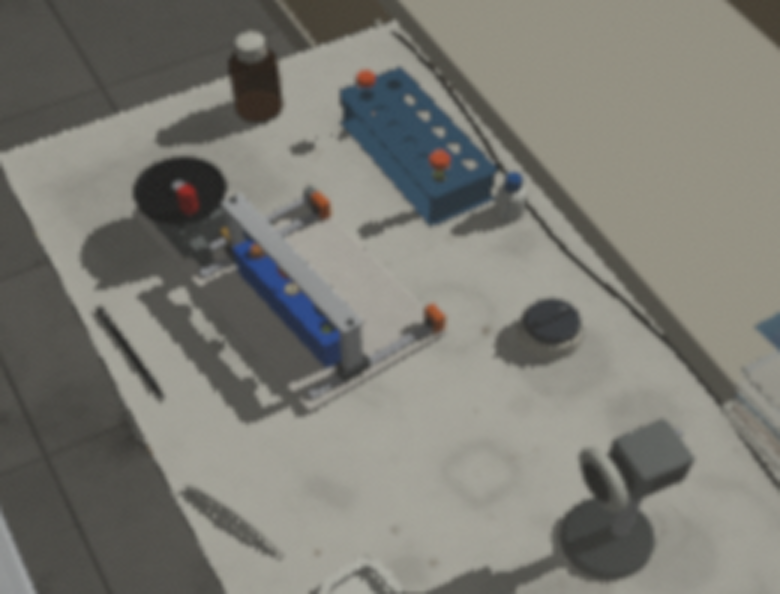

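The zoomed views show the bar over the tubes, between zoom-top (200,240) and (380,215). The red knob is right of the crank axis at (172,277). The camera lens faces the robot, at about (625,128).

The stand's yaw is about 8°, the crank axis is near (0.4425, 0.281) and the knob near (0.439, 0.245). I'll move above the knob with the fingers closing along world x.

```bash
python3 -m jog '[[-2,-2,0,0.05],[-5,-5,0,0.15],[-9,-8,0,0.25],[-12,-11,0,0.35],[-16,-14,0,0.45],[-20,-17,0,0.55],[-23,-20,0,0.65],[-26,-23,0,0.75],[-29,-26,0,0.85],[-32,-28,0,0.95],[-34,-30,0,1.05],[-36,-32,0,1.15],[-37,-33.4,0,1.25],[-37.2,-33.6,0,1.34],[-37.2,-33.6,0,1.34],[-37.2,-33.6,0,1.34],[-37.2,-33.6,0,1.34]]' -0.2 30
python3 - <<'E'
from h import *
from scipy.spatial.transform import Rotation as R
o=bot.get_obs(); w=o['tool_rot']; print(o['eef_pos'],o['q'].round(2),R.from_quat(w[[1,2,3,0]]).as_matrix().round(3),o['gripper_width'])
c=shot('wrist','w1'); P=cloud(c); hsv=cv2.cvtColor(c['pixels'],cv2.COLOR_RGB2HSV); H,S,V=[hsv[...,i] for i in range(3)]
m=((H<8)|(H>172))&(S>130)&(V>60)&(P[...,2]>.105)&(P[...,2]<.125); q=P[m]; print('knobtop',m.sum(),np.median(q,0),q.min(0),q.max(0))
m=(V<60)&(P[...,2]>.068)&(P[...,2]<.085); q=P[m]
print('disc',m.sum(),[np.percentile(q,p,axis=0).round(4) for p in(1,50,99)])
t=dict(np.load('top1.npz')); s=dict(np.load('side1.npz'))
for c in (t,s):
    P=cloud(c); m=(P[...,0]>.56)&(P[...,0]<.675)&(P[...,1]>-.3)&(P[...,1]<-.21)
    for lo,hi in ((.12,.215),(.183,.2)):
        q=P[m&(P[...,2]>lo)&(P[...,2]<hi)]; r=cv2.minAreaRect((q[:,:2]*1000).astype(np.float32)); print(len(q),q.mean(0),r)
E
```

```text
t: 1.52
eef_pos: [0.4386, 0.2468, 0.2009]
tool_rot: [-0.0, 0.705, 0.709, -0.0]
contact_force: [-0.0, -1.1, 0.2]
gripper_width: 0.602
grasp_force: 0.0
[0.4385533  0.24677285 0.20091668] [-1.03  0.2   0.45  1.98 -0.1   0.98 -0.52] [[-0.006  1.    -0.   ]
 [ 1.     0.006  0.   ]
 [ 0.    -0.    -1.   ]] 0.6024839434211153
knobtop 242 [0.44031495 0.2482945  0.11393351] [0.43242215 0.24000163 0.10513435] [0.44830982 0.25508205 0.11608973]
disc 6379 [array([0.3995, 0.2414, 0.0704]), array([0.448 , 0.2898, 0.0759]), array([0.5852, 0.4154, 0.0834])]
391 [ 0.61518026 -0.25338334  0.18855744] ((624.3799438476562, -253.61070251464844), (91.05166625976562, 55.36208724975586), 0.6705746054649353)
298 [ 0.62006858 -0.25469036  0.1920695 ] ((618.4161376953125, -253.91937255859375), (78.47125244140625, 51.79876708984375), 1.822348952293396)
824 [ 0.61332282 -0.25558926  0.18573082] ((622.8175659179688, -254.91571044921875), (57.617767333984375, 89.69541931152344), 82.61605072021484)
583 [ 0.61751263 -0.25321693  0.19183421] ((617.3482055664062, -251.71778869628906), (51.79357147216797, 76.7570571899414), 88.32896423339844)
```

View pics/w1.png

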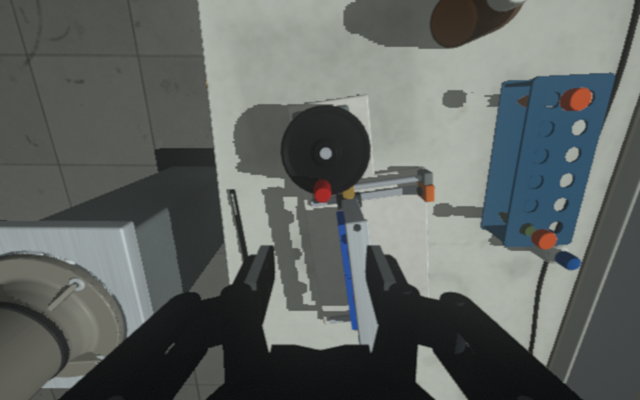

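The wrist view shows the knob at pixel (322,190), the disc at about (325,150) and the bar clear to the lower right. I'm descending and gripping the knob.

```bash
python3 - <<'E'
from h import *
c=dict(np.load('w1.npz')); P=cloud(c); V=c['pixels'].max(-1)
m=(V<75)&(P[...,2]>.068)&(P[...,2]<.086)&(P[...,0]<.5)&(P[...,1]<.34); k,l,st,ce=cv2.connectedComponentsWithStats(m.astype(np.uint8)); i=1+st[1:,4].argmax()
q=P[(l==i)&(P[...,2]>.074)]; print('disc circle',cv2.minEnclosingCircle((q[:,:2]*1000).astype(np.float32)),len(q),np.median(q[:,2]))
E
python3 -m jog '[[0,0.1,2,0],[0,0.1,5,0],[0,0.1,8,0],[0,0.1,10,0],[0,0.1,11.3,0],[0,0.1,11.3,0]]' -0.2 30 && python3 -m jog '[[0,0,0,0],[0,0,0,0],[0,0,0,0],[0,0,0,0],[0,0,0,0],[0,0,0,0]]' 1 30
```

```text
disc circle ((443.2284240722656, 281.73638916015625), 47.7988395690918) 5861 0.07589797954392202
t: 2.07
eef_pos: [0.4378, 0.2455, 0.0854]
tool_rot: [-0.0, 0.705, 0.709, -0.003]
contact_force: [-1.0, 0.0, 0.2]
gripper_width: 0.599
grasp_force: 0.0
t: 2.57
eef_pos: [0.4404, 0.2461, 0.0886]
tool_rot: [-0.0, 0.706, 0.708, 0.001]
contact_force: [0.3, 0.1, 0.3]
gripper_width: 0.004
grasp_force: 0.0
```

The gripper shut without catching anything, so I'll look.

```bash
python3 - <<'E'
from h import *
a=shot('top','t2'); b=shot('side','s2'); w=shot('wrist','w2')
A=cv2.resize(a['pixels'][180:260,200:300],(400,320)); B=cv2.resize(b['pixels'][120:200,200:300],(400,320)); W=cv2.resize(w['pixels'],(400,250))
cv2.imwrite('pics/m2.png',np.vstack([np.hstack([A,B]),np.hstack([W,W*0])])[:,:,::-1])
for c in(a,b,w):
    P=cloud(c); hsv=cv2.cvtColor(c['pixels'],cv2.COLOR_RGB2HSV); H,S,V=[hsv[...,i] for i in range(3)]
    m=((H<8)|(H>172))&(S>130)&(V>60)&(P[...,0]<.52)&(P[...,1]>.2)&(P[...,1]<.35)&(P[...,2]>.06); q=P[m]; print(m.sum(),q.mean(0) if len(q) else 0)
E
```

```text
1 [0.43405326 0.23654804 0.09772852]
36 [0.44003152 0.24327224 0.10072415]
582 [0.44095573 0.25321935 0.10246054]
```

View pics/m2.png

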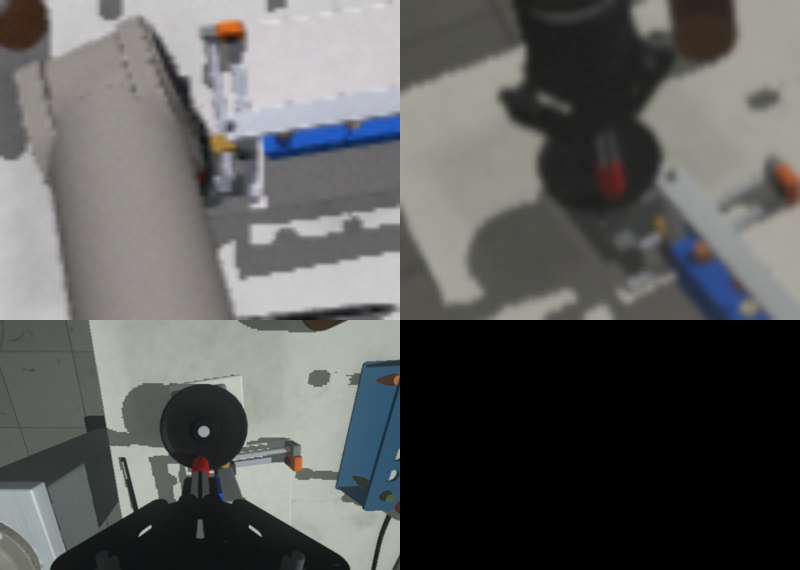

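```bash
python3 - <<'E'
from h import *
w=dict(np.load('w2.npz')); P=cloud(w); 
for v in range(225,290,5): print(v,P[v,322].round(3),w['pixels'][v,322], P[v,310].round(3),w['pixels'][v,310])
b=dict(np.load('s2.npz')); P=cloud(b)
for v in range(150,172,2): print(v,P[v,252].round(3),b['pixels'][v,252])
print(bot.get_obs())
W=w['pixels'][200:340,230:410]; B=b['pixels'][110:180,215:285]
cv2.imwrite('pics/m3.png',np.hstack([cv2.resize(W,(400,311)),cv2.resize(B,(311,311))])[:,:,::-1])
E
```

```text
225 [0.441 0.255 0.097] [83 25 24] [0.433 0.251 0.088] [68 28 25]
230 [0.441 0.255 0.105] [88 28 26] [0.434 0.251 0.097] [74 27 26]
235 [0.441 0.254 0.11 ] [97 28 26] [0.434 0.252 0.106] [75 28 26]
240 [0.441 0.252 0.113] [138  37  33] [0.434 0.251 0.111] [76 27 25]
245 [0.441 0.256 0.126] [31 32 33] [0.435 0.256 0.127] [65 70 70]
250 [0.441 0.256 0.131] [33 35 34] [0.435 0.257 0.133] [64 70 69]
255 [0.441 0.256 0.137] [31 32 32] [0.435 0.257 0.138] [66 70 70]
260 [0.441 0.256 0.141] [30 31 32] [0.435 0.256 0.143] [64 69 69]
265 [0.441 0.256 0.146] [28 28 28] [0.435 0.256 0.146] [64 69 69]
270 [0.441 0.256 0.151] [29 30 28] [0.436 0.257 0.152] [64 69 69]
275 [0.441 0.257 0.156] [26 28 27] [0.436 0.255 0.154] [64 69 69]
280 [0.441 0.254 0.156] [27 27 27] [0.436 0.256 0.159] [33 36 36]
285 [0.441 0.252 0.156] [26 27 28] [0.436 0.257 0.163] [24 26 25]
150 [0.445 0.237 0.17 ] [32 33 32]
152 [0.444 0.236 0.163] [42 43 42]
154 [0.443 0.237 0.154] [55 56 54]
156 [0.441 0.238 0.145] [53 54 52]
158 [0.441 0.239 0.135] [51 52 50]
160 [0.439 0.238 0.128] [58 50 47]
162 [0.439 0.243 0.114] [79 3
[... 171 characters left out ...]
[-0.96594208,  0.36631511,  0.4061011 ,  2.08341195, -0.21387855,
        0.73045511, -0.42183507]), 'joint_vel': array([ 0.00022054,  0.0026696 ,  0.00084016,  0.00153378, -0.00129342,
       -0.001057  ,  0.0004776 ]), 'joint_torque': array([-1.36797855e-02, -4.16404867e+01,  4.80288774e+00, -2.05416620e+01,
        9.21518833e-03,  1.74583045e-05,  1.13543540e-04]), 'eef_pos': array([0.44024691, 0.24588375, 0.088279  ]), 'tool_rot': array([-2.92853271e-05,  7.06406332e-01,  7.07806516e-01,  1.71824849e-04]), 'contact_force': array([ 0.31877982, -0.10433209, -0.31469943]), 'torque': array([ 0.03388306,  0.02267418, -0.02814078]), 'grasp_force': 0.0, 'gripper_width': -0.0005762755003014395}
```

View pics/m3.png

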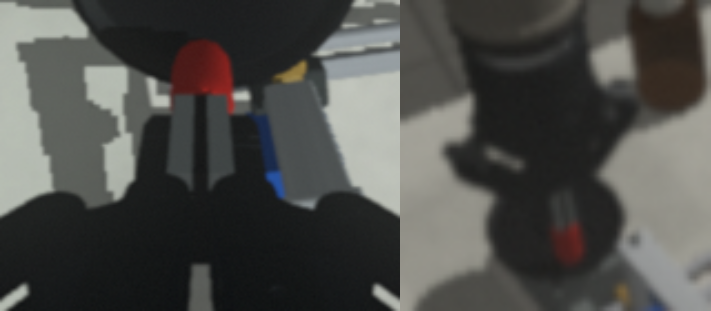

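The shut fingers end at z≈0.12 in both views, just above the knob top at (200,75) in the crop. That is about 3 cm above the reported TCP, so the reported TCP lies about 32 mm beyond the real fingertips. I'll reopen, go 3 cm lower and close again, checking the force on the way.

```bash
python3 -m jog '[[0,0,0,0],[0,0,0,0],[0,0,0,0],[0,0,0,0],[0,0,0.7,0],[0,0,1.4,0],[0,0,2.1,0],[0,0,2.8,0],[0,0,2.8,0]]' -0.2 30 && python3 -m jog '[[0,0,0,0],[0,0,0,0],[0,0,0,0],[0,0,0,0],[0,0,0,0],[0,0,0,0]]' 1 30
```

```text
t: 3.47
eef_pos: [0.4391, 0.2451, 0.0583]
tool_rot: [-0.0, 0.706, 0.708, -0.001]
contact_force: [-0.3, 0.0, -0.5]
gripper_width: 0.602
grasp_force: 0.0
t: 3.97
eef_pos: [0.4405, 0.2459, 0.0604]
tool_rot: [0.0, 0.706, 0.708, 0.0]
contact_force: [-0.6, -0.2, 1.0]
gripper_width: 0.196
grasp_force: 29.4
```

It's gripped (29 N). I'll compute the circle rows for clockwise winding.

```bash
python3 -c "
import numpy as np
t=np.radians(-94.4)
for k in range(1,21):
    a=t-np.radians(18*k); print([round(3.6*(np.sin(a)-np.sin(t)),2),round(3.6*(np.cos(a)-np.cos(t)),2)],end=' ')"
```

```text
[np.float64(0.26), np.float64(-1.1)] [np.float64(0.85), np.float64(-2.06)] [np.float64(1.7), np.float64(-2.79)] [np.float64(2.74), np.float64(-3.22)] [np.float64(3.87), np.float64(-3.31)] [np.float64(4.96), np.float64(-3.05)] [np.float64(5.92), np.float64(-2.47)] [np.float64(6.66), np.float64(-1.61)] [np.float64(7.09), np.float64(-0.57)] [np.float64(7.18), np.float64(0.55)] [np.float64(6.92), np.float64(1.65)] [np.float64(6.33), np.float64(2.61)] [np.float64(5.48), np.float64(3.34)] [np.float64(4.44), np.float64(3.78)] [np.float64(3.31), np.float64(3.87)] [np.float64(2.22), np.float64(3.6)] [np.float64(1.26), np.float64(3.02)] [np.float64(0.52), np.float64(2.16)] [np.float64(0.09), np.float64(1.12)] [np.float64(0.0), np.float64(-0.0)]
```

```bash
python3 -m jog '[[0.26,-1.1,0,0],[0.85,-2.06,0,0],[1.7,-2.8,0,0],[2.74,-3.2,0,0],[3.87,-3.3,0,0]]'
```

```text
t: 4.38
eef_pos: [0.4081, 0.2844, 0.0604]
tool_rot: [0.001, 0.707, 0.708, 0.001]
contact_force: [10.5, -4.3, -4.4]
gripper_width: 0.193
grasp_force: 30.1
```

```bash
python3 -m jog '[[1.09,0.25,0,0],[2.05,0.83,0,0],[2.79,1.69,0,0],[3.22,2.73,0,0],[3.31,3.85,0,0],[3.05,4.95,0,0],[2.46,5.91,0,0],[1.61,6.64,0,0],[0.57,7.08,0,0],[-0.56,7.17,0,0],[-1.65,6.9,0,0],[-2.61,6.32,0,0],[-3.35,5.46,0,0],[-3.78,4.42,0,0],[-3.87,3.3,0,0],[-3.87,3.3,0,0]]'
```

```text
t: 5.72
eef_pos: [0.438, 0.2461, 0.0604]
tool_rot: [-0.001, 0.706, 0.708, 0.0]
contact_force: [-1.6, 4.0, 3.1]
gripper_width: 0.191
grasp_force: 30.8
```

```bash
python3 -m jog '[[0.26,-1.1,0,0],[0.85,-2.06,0,0],[1.7,-2.8,0,0],[2.74,-3.2,0,0],[3.87,-3.3,0,0],[4.96,-3.05,0,0],[5.92,-2.47,0,0],[6.66,-1.6,0,0],[7.09,-0.57,0,0],[7.18,0.55,0,0],[6.92,1.65,0,0],[6.33,2.61,0,0],[5.48,3.34,0,0],[4.44,3.78,0,0],[3.31,3.87,0,0],[2.22,3.6,0,0],[1.26,3.02,0,0],[0.52,2.16,0,0],[0.09,1.12,0,0],[0,0,0,0]]' && python3 -m jog '[[0,-0.1,0,0],[0,-0.2,0,0],[0,-0.3,0,0],[0,-0.2,0,0]]'
python3 - <<'E'
from h import *
b=shot('side','s3'); P=cloud(b); hsv=cv2.cvtColor(b['pixels'],cv2.COLOR_RGB2HSV)
m=(P[...,2]>.108)&(P[...,2]<.118)&(P[...,1]<.2)&(P[...,1]>0)&(P[...,0]<.65)
print('bar',P[m].mean(0)); print(bot.get_obs()['eef_pos'])
cv2.imwrite('pics/s3z.png',cv2.resize(b['pixels'][110:260,210:360],(600,600))[:,:,::-1])
E
```

```text
t: 7.38
eef_pos: [0.4481, 0.2463, 0.0616]
tool_rot: [0.004, 0.707, 0.707, 0.008]
contact_force: [49.1, 4.7, -39.9]
gripper_width: 0.193
grasp_force: 30.3
t: 7.72
eef_pos: [0.449, 0.2461, 0.0617]
tool_rot: [0.006, 0.708, 0.706, 0.009]
contact_force: [30.2, 2.6, -21.8]
gripper_width: 0.194
grasp_force: 30.4
bar [0.55779649 0.10907786 0.11275607]
[0.44896312 0.24613545 0.06173767]
```

View pics/s3z.png

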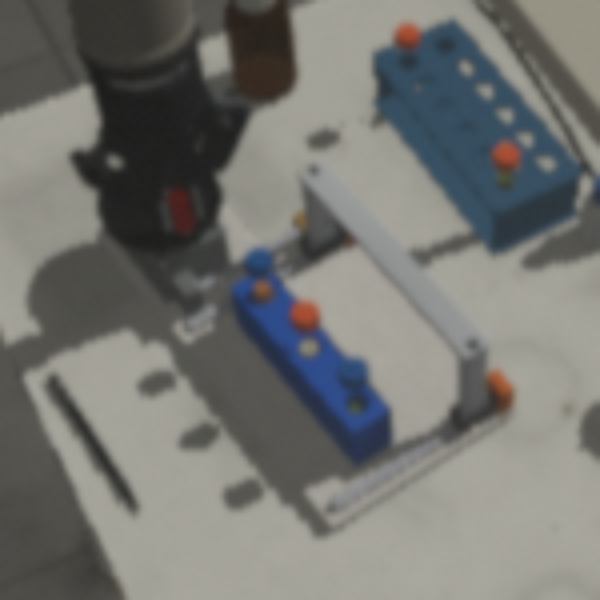

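The bar now rests against the orange stops at (495,390) and (300,220), and the crank resists turning further. The orange tube is the middle one, with its cap at (305,315). I'll release, rise and measure.

```bash
python3 -m jog '[[0,0.5,0,0],[0,0.9,0,0],[0,0.9,0,0]]' && python3 -m jog '[[0,0,0,0],[0,0,0,0],[0,0,0,0],[0,0,-1,0],[0,0,-3,0],[0,0,-6,0],[0,0,-9,0],[0,0,-11,0],[0,0,-11,0]]' -0.2 30
python3 - <<'E'
from h import *
for n in('top','side','wrist'):
    c=shot(n,n+'4'); P=cloud(c); hsv=cv2.cvtColor(c['pixels'],cv2.COLOR_RGB2HSV); H,S,V=[hsv[...,i] for i in range(3)]
    r=(P[...,0]>.43)&(P[...,0]<.63)&(P[...,1]<.225)&(P[...,1]>-.02)
    for nm,m in(('red',((H<15)|(H>172))&(S>130)&(V>60)&(P[...,2]>.085)),('blue',(H>100)&(H<128)&(S>110)&(P[...,2]>.085)),('bar',(P[...,2]>.108)&(P[...,2]<.117)&(P[...,0]>.52))):
        k,l,st,ce=cv2.connectedComponentsWithStats((m&r).astype(np.uint8))
        for i in range(1,k):
            if st[i,4]>8:
                q=P[l==i]; q=q[q[:,2]>q[:,2].max()-.012]; (a,b),rad=cv2.minEnclosingCircle((q[:,:2]*1000).astype(np.float32))
                print(n,nm,len(q),ce[i].round(),q.mean(0).round(4),(round(a,1),round(b,1),round(rad,1)),cv2.minAreaRect((q[:,:2]*1000).astype(np.float32)) if nm=='bar' else '')
E
```

```text
t: 8.02
eef_pos: [0.4493, 0.2459, 0.0612]
tool_rot: [0.001, 0.707, 0.707, 0.002]
contact_force: [5.9, 2.3, 4.1]
gripper_width: 0.197
grasp_force: 32.7
t: 8.77
eef_pos: [0.4491, 0.2468, 0.1746]
tool_rot: [0.0, 0.707, 0.708, 0.003]
contact_force: [0.3, 0.1, -0.3]
gripper_width: 0.6
grasp_force: 0.0
top red 24 [287. 207.] [0.4885 0.1125 0.1034] (487.7, 111.3, 9.1) 
top blue 25 [305. 205.] [0.4969 0.0532 0.1051] (497.2, 53.3, 10.1) 
top blue 22 [269. 210.] [0.4795 0.1711 0.1062] (478.8, 171.3, 9.8) 
top bar 360 [283. 186.] [0.5618 0.1252 0.1122] (556.8, 122.2, 103.1) ((562.1504516601562, 123.01678466796875), (24.84518814086914, 206.0675048828125), 8.466814994812012)
side red 28 [286. 188.] [0.4873 0.1157 0.1053] (488.2, 116.3, 10.4) 
side blue 29 [274. 176.] [0.4785 0.1734 0.1051] (478.5, 173.8, 9.2) 
side blue 38 [298. 204.] [0.4948 0.0564 0.1041] (495.7, 57.9, 10.8) 
side bar 470 [309. 176.] [0.5619 0.1208 0.1128] (555.3, 124.6, 102.5) ((561.2984008789062, 125.4910659790039), (25.42430305480957, 204.7270965576172), 8.586343765258789)
wrist red 329 [359. 316.] [0.4885 0.1179 0.1027] (488.5, 115.2, 10.6) 
wrist blue 403 [353. 267.] [0.4792 0.1763 0.1029] (479.6, 174.4, 10.7) 
wrist bar 1846 [432. 261.] [0.5524 0.1892 0.1121] (549.7, 186.1, 41.2) ((553.3353881835938, 186.60833740234375), (23.973440170288086, 80.83651733398438), 8.13734245300293)
wrist bar 790 [433. 372.] [0.5709 0.0516 0.112 ] (569.9, 55.7, 34.2) ((572.2752075195312, 56.071807861328125), (22.835107803344727, 66.49877166748047), 8.313481330871582)
```

The bar offset from the row is 74.7 mm, so it is fully back. The orange tube is at about (0.488, 0.1145), in the middle socket. I'll go above it with the fingers closing along the row.

```bash
python3 -m jog '[[-1,0.3,0,0.1],[-3,0.9,0,0.22],[-5,1.5,0,0.34],[-7,2.1,0,0.46],[-9,2.7,0,0.58],[-11,3.2,0,0.7],[-12.5,3.7,0,0.82],[-13.2,3.9,0,0.94],[-13.2,3.9,0,1.06],[-13.2,3.9,0,1.18],[-13.2,3.9,0,1.3],[-13.2,3.9,0,1.4],[-13.2,3.9,0,1.425],[-13.2,3.9,0,1.425],[-13.2,3.9,0,1.425]]' -0.2 30
python3 - <<'E'
from h import *
from scipy.spatial.transform import Rotation as R
o=bot.get_obs(); w=o['tool_rot']; M=R.from_quat(w[[1,2,3,0]]).as_matrix(); print(o['q'].round(2),M.round(3))
c=shot('wrist','w5'); P=cloud(c); hsv=cv2.cvtColor(c['pixels'],cv2.COLOR_RGB2HSV); H,S,V=[hsv[...,i] for i in range(3)]
m=((H<15)|(H>172))&(S>130)&(V>60)&(P[...,2]>.085)&(P[...,2]<.112)&(P[...,1]<.16)&(P[...,0]<.53); q=P[m]; print(m.sum(),cv2.minEnclosingCircle((q[q[:,2]>.098][:,:2]*1000).astype(np.float32)),q.max(0))
print((M.T@(np.array([.488,.1145,0.05])-o['eef_pos'])*100).round(2))
E
```

```text
t: 10.17
eef_pos: [0.4858, 0.1137, 0.1694]
tool_rot: [0.0, 0.997, 0.075, -0.001]
contact_force: [0.0, -0.0, -0.3]
gripper_width: 0.599
grasp_force: 0.0
[-1.02  0.28  0.79  2.04 -0.25  0.92 -1.51] [[ 0.989  0.15  -0.001]
 [ 0.15  -0.989 -0.001]
 [-0.001  0.001 -1.   ]]
427 ((489.20928955078125, 115.03104400634766), 10.336771965026855) [0.49957389 0.1243326  0.1063426 ]
[ 0.24 -0.05 11.94]
```

```bash
python3 -m jog '[[0.2,-0.1,2,0],[0.2,-0.1,5,0],[0.2,-0.1,8,0],[0.2,-0.1,10,0],[0.2,-0.1,11.3,0],[0.2,-0.1,12.3,0],[0.2,-0.1,12.3,0],[0.2,-0.1,12.3,0]]' && python3 -m jog '[[0,0,0,0],[0,0,0,0],[0,0,0,0],[0,0,0,0],[0,0,0,0],[0,0,0,0]]' 1 25
python3 - <<'E'
from h import *
b=shot('side','s6'); w=shot('wrist','w6')
cv2.imwrite('pics/m6.png',np.hstack([cv2.resize(b['pixels'][140:240,240:340],(350,350),interpolation=cv2.INTER_CUBIC),cv2.resize(w['pixels'][150:400,200:450],(350,350))])[:,:,::-1])
E
```

```text
t: 10.88
eef_pos: [0.4883, 0.115, 0.0471]
tool_rot: [0.0, 0.997, 0.074, -0.0]
contact_force: [-0.1, 0.3, -0.1]
gripper_width: 0.602
grasp_force: 0.0
t: 11.38
eef_pos: [0.4893, 0.1155, 0.0481]
tool_rot: [-0.0, 0.997, 0.074, 0.001]
contact_force: [-0.3, -0.2, 6.3]
gripper_width: 0.235
grasp_force: 24.5
```

View pics/m6.png

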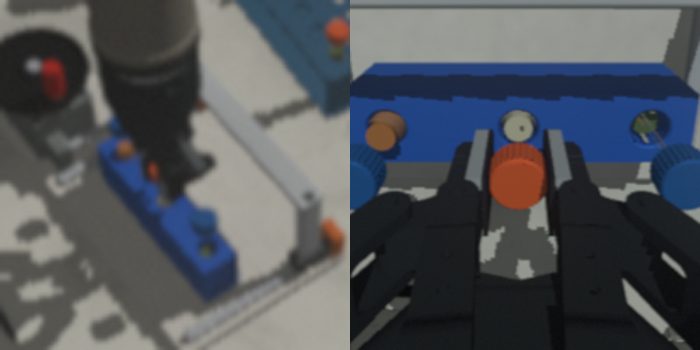

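The wrist view shows the orange cap (515,178) centred between the pads. The jog moves can't tilt the tool. So I'll lift the tube until only its tip is in the socket, then swing the cap back toward the robot so the socket rim pivots the tube between the pads to about 30°.

```bash
python3 -m jog '[[0,0,-0.5,0],[0,0,-1.3,0],[0,0,-2.1,0],[0,0,-2.9,0],[0,0,-3.6,0],[0,0,-4,0],[0,0,-4,0]]' 1 20 && python3 -m jog '[[-0.5,0,0,0],[-1,0,-0.1,0],[-1.5,0,-0.1,0],[-2,0,0,0],[-2.5,0,0.1,0],[-3,0,0.2,0],[-3.5,0,0.35,0],[-4.1,0,0.5,0],[-4.1,0,0.5,0],[-4.1,0,0.5,0]]'
python3 - <<'E'
from h import *
b=shot('side','s7'); w=shot('wrist','w7')
cv2.imwrite('pics/m7.png',np.hstack([cv2.resize(b['pixels'][140:240,240:340],(350,350),interpolation=cv2.INTER_CUBIC),cv2.resize(w['pixels'][150:400,200:450],(350,350))])[:,:,::-1])
E
```

```text
t: 12.07
eef_pos: [0.4889, 0.1155, 0.0882]
tool_rot: [-0.0, 0.997, 0.074, 0.001]
contact_force: [0.6, 0.2, -0.6]
gripper_width: 0.233
grasp_force: 24.1
t: 12.9
eef_pos: [0.4471, 0.1091, 0.082]
tool_rot: [-0.0, 0.997, 0.074, -0.0]
contact_force: [0.8, -0.1, 0.8]
gripper_width: 0.237
grasp_force: 23.8
```

View pics/m7.png

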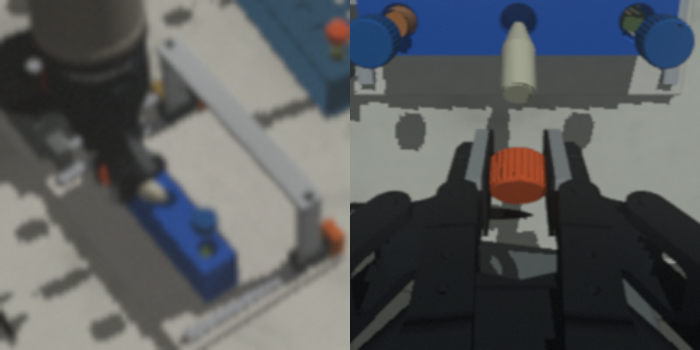

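The tube has pivoted: its conical tip is at (520,25) near the socket mouth, with the cap back toward the robot. I'll lift clear and measure the lean.

```bash
python3 -m jog '[[0,0,-0.5,0],[0,0,-1.5,0],[0,0,-3,0],[0,0,-4.5,0],[0,0,-6,0],[0,0,-7,0],[0,0,-7,0],[0,0,-7,0]]' 1 40
cat > lean.py <<'E'
from h import *
from scipy.spatial.transform import Rotation as R
import sys
o=bot.get_obs(); w=o['tool_rot']; M=R.from_quat(w[[1,2,3,0]]).as_matrix(); e=o['eef_pos']
c=shot('wrist',sys.argv[1]); P=cloud(c); L=(P-e)@M   # tool frame
hsv=cv2.cvtColor(c['pixels'],cv2.COLOR_RGB2HSV); H,S,V=[hsv[...,i] for i in range(3)]
print('eef',e)
m=((H<15)|(H>172))&(S>130)&(np.abs(L[...,1])<.015)&(np.abs(L[...,0])<.04)&(np.abs(L[...,2])<.08)
q=L[m]; print('cap tool frame',len(q),q.mean(0).round(4),q.min(0).round(4),q.max(0).round(4))
m=(np.abs(L[...,1])<.012)&(L[...,0]>.005)&(L[...,0]<.1)&(L[...,2]>-.06)&(L[...,2]<.07)&(S<110)&(V>70)
k,l,st,ce=cv2.connectedComponentsWithStats(m.astype(np.uint8)); i=1+st[1:,4].argmax(); q=L[l==i]; print('body',len(q),ce[i],q.min(0).round(4),q.max(0).round(4))
for lo in np.arange(.0,.1,.006):
    s=q[(q[:,0]>=lo)&(q[:,0]<lo+.006)&(np.abs(q[:,1])<.009)]
    if len(s)>5: print(s.mean(0).round(4),np.ptp(s[:,1]).round(4))
u=q[(np.abs(q[:,1]-np.median(q[:,1]))<.003)]; u=u[u[:,0]>.0]; 
E
python3 lean.py w8
```

```text
t: 13.67
eef_pos: [0.4478, 0.1095, 0.1525]
tool_rot: [-0.001, 0.997, 0.074, 0.0]
contact_force: [0.1, 0.6, -0.7]
gripper_width: 0.224
grasp_force: 39.0
eef [0.44782245 0.10950649 0.15249505]
cap tool frame 1451 [ 0.0031  0.0008 -0.055 ] [-0.0118 -0.009  -0.0613] [ 0.0126  0.0106 -0.0366]
body 1158 [319.33592401 198.76943005] [ 0.0114 -0.0073 -0.0208] [0.0402 0.0086 0.0199]
[ 0.0155  0.0006 -0.0158] 0.0121
[ 0.0214  0.0007 -0.0174] 0.0156
[ 0.027   0.0005 -0.0124] 0.0154
[ 0.0328  0.0007 -0.0019] 0.0152
[0.0377 0.0005 0.0102] 0.0089
```

Lean is about 29°, with the tube middle at about (0.018, 0, -0.019) in the tool frame. Next I'll measure the inspection camera more exactly from the earlier clouds.

```bash
python3 - <<'E'
from h import *
c=dict(np.load('w8.npz'))
for f in('top1','side1','top4','side4','s7'):
    c=dict(np.load(f+'.npz')); P=cloud(c); r=(P[...,0]>.5)&(P[...,0]<.7)&(P[...,1]>-.34)&(P[...,1]<-.17); V=c['pixels'].max(-1)
    z=P[...,2]
    q=P[r&(z>.007)&(z<.02)&(V<90)]
    if len(q)>30:
        q=q[:,:2]; g=(q.max(0)+q.min(0))/2
        print(f,'foot',len(q),g.round(4),np.ptp(q,axis=0).round(4),cv2.minEnclosingCircle((q*1000).astype(np.float32)))
    for nm,lo,hi,x0 in(('head',.188,.197,.602),('ring',.14,.205,.0)):
        q=P[r&(z>lo)&(z<hi)&(P[...,0]>x0)&((P[...,0]<.592) if nm=='ring' else True)]
        if len(q)>10:
            h=cv2.minAreaRect((q[:,:2]*1000).astype(np.float32)); k=np.polyfit(q[:,1],q[:,0],1); print(f,nm,len(q),q.mean(0).round(4),q.min(0).round(3),q.max(0).round(3),[np.round(x,1) for x in h],'dx/dy',k.round(3))
E
```

```text
top1 foot 241 [ 0.616  -0.2526] [0.0789 0.0759] ((616.06005859375, -253.92054748535156), 40.57257080078125)
top1 head 183 [ 0.6295 -0.2562  0.1926] [ 0.603 -0.279  0.188] [ 0.657 -0.232  0.197] [array([ 629.5, -255.4]), array([45.9, 53.4]), np.float64(87.9)] dx/dy [-0.015  0.626]
top1 ring 101 [ 0.5846 -0.253   0.1848] [ 0.579 -0.282  0.154] [ 0.592 -0.226  0.204] [array([ 585.6, -254. ]), array([12.9, 55.3]), np.float64(1.8)] dx/dy [0.042 0.595]
side1 foot 607 [ 0.6184 -0.2513] [0.082  0.0805] ((617.8822631835938, -252.27281188964844), 41.776607513427734)
side1 head 386 [ 0.6297 -0.2525  0.1928] [ 0.603 -0.275  0.188] [ 0.656 -0.228  0.196] [array([ 629.3, -251.5]), array([45.8, 52.9]), np.float64(88.3)] dx/dy [-0.006  0.628]
side1 ring 245 [ 0.5838 -0.2539  0.1824] [ 0.578 -0.279  0.143] [ 0.592 -0.222  0.201] [array([ 584.9, -250.4]), array([57.6, 14.2]), np.float64(89.6)] dx/dy [-0.008  0.582]
top4 foot 243 [ 0.6186 -0.253 ] [0.0822 0.0753] ((617.3457641601562, -252.9590606689453), 42.31852340698242)
top4 head 195 [ 0.631  -0.2558  0.1926] [ 0.604 -0.279  0.188] [ 0.657 -0.233  0
[... 466 characters left out ...]
 629.1, -251.6]), array([46.1, 52.6]), np.float64(88.0)] dx/dy [-0.006  0.628]
side4 ring 246 [ 0.5839 -0.2538  0.1825] [ 0.578 -0.28   0.146] [ 0.592 -0.223  0.202] [array([ 585.1, -251.5]), array([13.5, 57.1]), np.float64(0.3)] dx/dy [-0.01   0.581]
s7 foot 601 [ 0.6175 -0.2511] [0.0819 0.0816] ((617.7542114257812, -251.1473846435547), 41.28521728515625)
s7 head 390 [ 0.6297 -0.2526  0.1929] [ 0.602 -0.276  0.188] [ 0.656 -0.228  0.197] [array([ 629.3, -251.8]), array([45.8, 54.3]), np.float64(86.7)] dx/dy [-0.02   0.625]
s7 ring 242 [ 0.5838 -0.2538  0.1822] [ 0.578 -0.28   0.144] [ 0.592 -0.222  0.202] [array([ 584.8, -251.1]), array([57.8, 13.3]), np.float64(88.1)] dx/dy [-0.006  0.582]
```

The camera origin is about (0.6175, -0.2525) with near-zero yaw, so the view point is (0.459, -0.253, 0.170). The TCP target is therefore (0.441, -0.253, 0.151), plus +0.15 rad of spin. I'll move there with a slight rise over the blue cap.

```bash
python3 -m jog '[[-0.2,1,-1,0],[-0.5,3,-2,0.02],[-0.9,5.5,-2,0.03],[-1.4,8,-2,0.05],[-1.8,10.5,-2,0.06],[-2.2,13,-2,0.07],[-2.7,15.5,-2,0.08],[-3.1,18,-2,0.09],[-3.5,20.5,-2,0.1],[-4,23,-2,0.11],[-4.4,25.5,-2,0.12],[-4.8,28,-2,0.13],[-5.2,30.5,-1.5,0.14],[-5.6,32.8,-1,0.15],[-5.9,34.5,-0.5,0.15],[-6.1,35.5,0,0.15],[-6.1,35.7,0,0.15],[-6.1,35.7,0,0.15],[-6.1,35.7,0,0.15],[-6.1,35.7,0,0.15]]' 1 40
python3 lean.py w9; python3 - <<'E'
from h import *
b=shot('side','s9'); P=cloud(b); hsv=cv2.cvtColor(b['pixels'],cv2.COLOR_RGB2HSV); H,S,V=[hsv[...,i] for i in range(3)]
m=(P[...,0]>.4)&(P[...,0]<.52)&(P[...,1]>-.28)&(P[...,1]<-.23)&(P[...,2]>.1)
for nm,mm in(('red',((H<15)|(H>172))&(S>120)),('body',(S<100)&(V>75)&(P[...,2]<.21))):
    q=P[m&mm]; print(nm,len(q),q.mean(0).round(4) if len(q) else '',q.min(0).round(4) if len(q) else '',q.max(0).round(4) if len(q) else '')
from scipy.spatial.transform import Rotation as R
o=bot.get_obs(); print(R.from_quat(o['tool_rot'][[1,2,3,0]]).as_matrix().round(3).tolist(),o['grasp_force'])
w=np.load('w9.npz')['pixels']
cv2.imwrite('pics/m9.png',np.hstack([cv2.resize(b['pixels'][200:320,300:460],(400,300),interpolation=cv2.INTER_CUBIC),cv2.resize(w,(400,300))])[:,:,::-1])
E
```

```text
t: 15.38
eef_pos: [0.4401, -0.2518, 0.152]
tool_rot: [-0.0, 1.0, -0.0, -0.0]
contact_force: [-0.1, 0.5, 0.7]
gripper_width: 0.229
grasp_force: 39.1
eef [ 0.44013315 -0.25183956  0.15196415]
cap tool frame 1469 [ 0.0033  0.001  -0.055 ] [-0.0114 -0.0089 -0.0609] [ 0.012   0.0107 -0.0355]
body 1154 [319.25043328 198.77902946] [ 0.0117 -0.0073 -0.0207] [0.0404 0.0086 0.0206]
[ 0.0156  0.0006 -0.0156] 0.0121
[ 0.0213  0.0008 -0.0175] 0.0155
[ 0.0269  0.0006 -0.0127] 0.0155
[ 0.0328  0.0005 -0.0023] 0.0151
[0.0378 0.0006 0.0098] 0.0095
red 4 [ 0.4287 -0.2522  0.2165] [ 0.4221 -0.2648  0.203 ] [ 0.4314 -0.2456  0.2525]
body 26 [ 0.4292 -0.2526  0.196 ] [ 0.4275 -0.2721  0.1837] [ 0.4331 -0.2324  0.2074]
[[1.0, -0.001, 0.0], [-0.001, -1.0, 0.001], [0.0, -0.001, -1.0]] 39.10340227973393
```

View pics/m9.png

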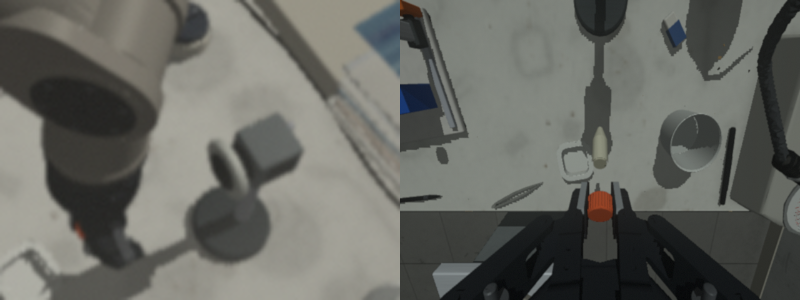

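The tube hangs in place in front of the lens, with its tip toward the camera. In the wrist image the tip is at (600,140) and the cap at (600,207). One precise fit of the lean and mid-point before handing in.

```bash
python3 - <<'E'
from h import *
from scipy.optimize import least_squares
e=np.array([.4405,-.2523,.152]); c=dict(np.load('w9.npz')); P=cloud(c); M=np.diag([1,-1,-1.]); L=(P-e)@M
S=cv2.cvtColor(c['pixels'],cv2.COLOR_RGB2HSV)[...,1]; V=c['pixels'].max(-1)
m=(np.abs(L[...,1])<.012)&(L[...,0]>.005)&(L[...,0]<.1)&(L[...,2]>-.06)&(L[...,2]<.07)&(S<110)&(V>70)
k,l,st,ce=cv2.connectedComponentsWithStats(m.astype(np.uint8)); q=L[l==1+st[1:,4].argmax()]
z=q[:,2]; s=q[(q[:,0]>.02)&(z>-.017)&(z<.0)]
def f(p):
    u=np.array([np.tan(p[0]),np.tan(p[1]),1]); u/=np.linalg.norm(u); d=s-[p[2],p[3],-.01]; return np.linalg.norm(np.cross(d,u),axis=1)-.008
r=least_squares(f,[.5,0,.02,0],loss='soft_l1',f_scale=.0005); p=r.x; print(len(s),np.degrees(p[:2]),p[2:],np.abs(r.fun).mean())
u=np.array([np.tan(p[0]),np.tan(p[1]),1]); u/=np.linalg.norm(u); a=np.array([p[2],p[3],-.01])
tip=((q-a)@u).max(); mid=a+(tip-.045)*u; print('tip',a+tip*u,'mid tool',mid,'mid world',e+M@mid)
E
```

```text
548 [28.16962808 -0.40666509] [0.02063868 0.00019596] 0.0003062178329139244
tip [ 3.75716947e-02 -2.84754832e-05  2.16201828e-02] mid tool [ 0.01632835  0.00025309 -0.01804896] mid world [ 0.45682835 -0.25255309  0.17004896]
```

The fit gives a lean of 28.2° and a tube middle of (0.457, -0.2526, 0.170), about 2 mm from the view point. Both are well inside tolerance, so I'm handing in.

```bash
python3 -m jog '[[0,0,0,0],[0,0,0,0],[0,0,0,0],[0,0,0,0]]' && python3 -c "
from station import bot
print(bot.hand_in())"
```

```text
t: 15.82
eef_pos: [0.44, -0.2528, 0.1522]
tool_rot: [-0.0, 1.0, -0.001, 0.0]
contact_force: [0.3, -0.1, -0.3]
gripper_width: 0.228
grasp_force: 39.1
the job is handed in; nothing more can be done
None
```

I handed in the job at 15.8 s with the bar wound fully back and the orange-capped tube held still before the lens, its middle about 2 mm from the view point and leaning about 28° by my own measurements; the hand-in returned no verdict.

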